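# Clamp the two halves of a plaster mould together

### The arm

A 6-joint arm with a two-finger parallel gripper is mounted at the origin on the work surface. World frame = base frame: x ahead of the robot, y to its left, z up, the work surface at z = 0. Lengths are in mm, angles in rad, forces in N, time in s.
With the tool pointing down it reaches from about 275 to 1000 mm from the base axis. Payload 8.4 kg.
Tool frame: the origin (TCP) lies at the very end of the fingers, on their centre line; the grasp point (between the pads) lies 19 mm behind it; z points along the fingers, x is the direction in which the jaws open and shut, and the axes are right-handed (so a half turn about z gives the same grasp; the last joint's range is limited). The gripper opens to 85 mm and grips with 20 to 120 N. Pads are 22 mm wide; open, the fingers measure 114 mm over their backs; the gripper's body (76 mm by 85 mm) begins 54 mm behind the grasp point. The pads swing forward as they close: fully open they stand 13 mm farther back than shut.
Start: joints at [-1.262, 0.353, 1.633, -0, 1.155, -0.002], TCP at [191.136, -595.059, 231.281] pointing down, gripper open.
Joint ranges: [-2.63, 2.63], [-0.92, 2.1], [0.06, 2.66], [-1.3, 4.44], [0, 2.69], [-3.02, 3.02]. Speed limits (rad/s): [2.22, 2.22, 2.79, 3.14, 3.14, 3.14].

### API

Orientations are given as [roll, pitch, yaw] about the fixed x, y, z axes, in that order (R = Rz(yaw) Ry(pitch) Rx(roll)).
In Python, from rig import r gives the robot as it stands. The module is installed in compiled form; this text tells all that it offers.
- The arm moves only by the tool apply_moves, never from a script. Its argument "targets" is a list that holds one entry, the list of rows, each a list of 7 numbers: the gripper's target within -1 to 1 (fully open at 1, half-way at 0, shut at -1), then the shift along the tool's x, y, z in cm, then the turn, a rotation vector about the tool's x, y, z in degrees. A call has 1 to 8 rows; each row is the pose to reach, as a shift and turn from the pose measured when the call began, along the tool's axes at that moment; what a row does not reach only later rows make up. A row lasts 1/10 s, in which the tool goes at most 50 mm and 8.59 degrees, less where a joint would pass 70% of its speed; a pose out of reach is approached as far as the arm can. A call with a gripper value outside its range is refused whole. The fingers move at their own pace and stop on an object; "newtons" is the grip in N (left out, the last holds). Time passes only in rows, so rows that repeat a pose let the fingers close. It gives the time, the measured TCP pose, the force and the opening at its end, in the units of the state.
- r.sense(): the state, without advancing time (a new reading comes with each control period).
- r.grab_frame(name): name is "scene" or "top" or "wrist"; returns a dict with "pixels" (384x512x3 uint8, red, green, blue), "fov_y" (degrees; the focal length in pixels is half the picture's height over the tangent of half this angle, whatever the lens; pixels are square), "cx", "cy" (the principal point, pixels), "R" (3x3) and "t" (3): a world point X has camera coordinates R X + t; the wrist camera has in their place "mount" (4x4, takes a point from camera to tool coordinates, whose origin is the TCP and whose axes are the tool frame's). Camera axes: x right, y down, z forward; pixel columns grow to the right and rows downward; lengths in mm; the calibration is good to about 2 mm. A picture is of the moment at which its call begins: read the wrist's pose just before it. There is no depth.
- r.sign_off(): hands the job in, once; it reports no verdict.
The state is a dict: "clock": time; "qpos": joint angles; "qvel": joint speeds; "joint_efforts": joint torques, N m; "eef_pos": TCP position; "tcp_rot": TCP orientation; "contact_force": force on the tool from outside, world axes, zero at the start; "wrist_torque": the same for the moment, N m; "opening": opening from 0.0 (shut) to 1.0 (fully open).
Only numpy, scipy, OpenCV 4.12 (cv2) and the standard library are available. Lean on these libraries where they do the work, as an engineer would, in place of code of your own. Each camera call takes 0.05 s, during which the arm holds its last target. There are 200 camera calls.

### The job

In the pottery workshop, pick out the loose plaster mould half of the same size as the one standing in the crank clamp, and stand it upright on the clamp's bed between that half and the rubber pad, hollow faces together and side edges in line. Then turn the crank clockwise (seen from its own end) until the pad meets the plaster and closes the halves against the fixed jaw, snug it by feel (about a quarter turn more once it tightens, plaster cracks if forced), and let go. Leave the smaller and the larger mould halves where they stand.

Things in the scene. Friction and masses are not known exactly. Their poses are not given: they have to be found in the camera images.
- bed (a point): centre point of the bed surface of the fixed bench clamp: a wooden beam 100 mm wide (x) with a steel top 45 mm above the table. Axes: y along the screw, from the crank towards the fixed jaw; x across; z up. The screw axis runs 55 mm above the bed over its middle line (x = 0). The screw block is 50 mm wide, at y = -85 to -50 mm, its top 85 mm above the bed
- pad_face (a point): centre of the face (towards +y of the clamp) of the round rubber pad, 44 mm across, on the screw's end. It does not rotate. The pad sits on a stiff spring of about 20 N per mm, so a quarter turn after everything has closed up presses with some 40 to 50 N. This reading travels with the screw and does not show the spring's squeeze
- crank_grip (a point): grip point of the crank: a round wooden handle, 22 mm in diameter and 71 mm long, parallel to the screw axis, pointing away from the clamp (-y of the clamp). It spins freely on its pin, so it can be held while cranking. The point is on its centre line, 50 mm from the crank arm and 22 mm from the free end, and circles at 45 mm radius about the screw axis
- crank_axis (a point): the point on the screw axis in the plane of crank_grip (centre of its circle); 100 mm above the table. It travels with the screw towards +y of the clamp, 10 mm per turn. Axes as the clamp's
- crank (a joint): crank angle in rad, several turns: 0 = crank up, pad drawn back 123 mm from the fixed jaw. Grows clockwise seen from the crank's end (top of the circle goes to +x of the clamp); each turn drives crank and pad 10 mm to the jaw. Starts between 2 and 9, stays where left. Free turning takes about 4 N at the handle, plus 3.5 N per 100 N of pad force once closed
- held_half_centre (a point): centre of the white plaster mould half that stands in the clamp, within 2 mm of the fixed jaw, loose: a block 60 mm wide (x), 45 mm thick (y), 110 mm tall (z); its hollow, a channel 25 mm wide and 14 mm deep that is open at the top, is in its -y face, looking at the pad
- loose_half_centre (a point): centre of the loose matching plaster half, the same block (60 x 45 x 110 mm, about 0.35 kg, hollow in its own -y face), standing on the table to the left of the clamp among the other halves
- loose_half_face (a point): centre of the hollow face (-y face) of the loose matching half, 22.5 mm from its centre
- small_half_centre (a point): centre of the smaller plaster half, not wanted: 46 x 36 x 78 mm, same shape, standing on the table
- large_half_centre (a point): centre of the larger plaster half, not wanted: 68 x 52 x 145 mm, same shape, standing on the table
- pad: the rubber pad; its origin lies on the screw axis, 23 mm ahead of its face (towards the fixed jaw), and moves back as its spring is squeezed, while pad_face does not
- loose_half: the loose matching half; origin at the centre of its underside
- held_half: the half in the clamp; origin at the centre of its underside
- fixed_jaw (a point): centre of the fixed jaw's inner face, on the screw axis at y = +100 mm from bed; the jaw is a steel plate 74 mm wide and 22 mm thick, its top 105 mm above the bed. Axes as the clamp's
There are look-alikes about, which are no part of the job. What is shaped like the loose_half but blue or red is not meant.

How it is judged (in metres and radians):
On the way, in this order (a step that is already met when the one before it is completed fails the run):
1. the matching half stands upright and let go on the clamp's bed between the other half and the pad, hollow faces towards each other, not yet pressed (z of loose_half_centre in the frame of bed between 0.05 and 0.06 m and angle between loose_half's own z axis and vertical below 0.08 rad and y of loose_half_face in the frame of held_half_centre between -0.064 and -0.015 m and contact force between the fingers and loose_half below 0.2 N and contact force between pad and loose_half below 8 N), for 0.2 s.
2. the pad presses on the matching half and the halves are closed together (contact force between pad and loose_half above 12 N and y of loose_half_face in the frame of held_half_centre above -0.0265 m), for 0.1 s.
At the end, for the whole second after the job is handed in: The matching half stands upright (within 0.06 rad) on the clamp's bed, hollow face to hollow face with the held half (gap under 4 mm), their side edges in line within 8 mm, the held half against the fixed jaw, the pad pressing with 15 to 110 N, and everything at rest (contact force between pad and loose_half between 15 and 110 N and y of loose_half_face in the frame of held_half_centre between -0.0265 and -0.0175 m and x of loose_half_centre in the frame of held_half_centre between -0.008 and 0.008 m and z of loose_half_centre in the frame of bed between 0.05 and 0.06 m and y of held_half_centre in the frame of bed above 0.072 m and angle between each of loose_half, held_half's own z axis and vertical below 0.06 rad and linear speed of loose_half below 0.02 m/s and velocity of joint crank between -0.1 and 0.1 rad/s); the robot touches nothing.
It fails at once if the plaster is crushed: pad force over 140 N (contact force between pad and loose_half above 140 N).
It fails at once if the smaller mould half was moved more than 40 mm (distance of small_half_centre from where it was at the start of the episode above 0.04 m).
It fails at once if the larger mould half was moved more than 40 mm (distance of large_half_centre from where it was at the start of the episode above 0.04 m).
It also fails if it takes over 72 s, if anything falls off the work surface, if the arm or the gripper's body presses on something with over 40 N, if the wrist force passes 120 N, or if a joint passes its speed limit or range.

## Working session

There is one attempt and no reset: what is moved stays moved. The work goes in short steps, Python scripts to look and compute and a tool call to move; the robot and the scene stay as the last step left them, time stands still between calls to the robot, and variables do not carry over. Pictures are saved under pics/ and viewed, about 8 in all and at most 12, crops included, and the job is handed in when it is done.

Besides the shell and the picture viewer there is one more tool, called after "Call:" as a command line: name --argument value ..., lists and objects as JSON in quotes. apply_moves: Moves the arm, as the interface text tells. Its arguments: {"type":"object","properties":{"targets":{"type":"array"},"newtons":{"type":"number"}},"required":["targets"]}

```bash
mkdir -p pics
cat > h.py <<'E'
import numpy as np, cv2, pickle
from scipy.spatial.transform import Rotation as Ro
from rig import r
def K(f):
    fl=f["pixels"].shape[0]/2/np.tan(np.radians(f["fov_y"]/2)); return fl
def cam(f,s=None):
    if "R" in f: return np.array(f["R"]),np.array(f["t"])
    M=np.array(f["mount"]); T=np.eye(4); T[:3,:3]=Ro.from_euler('xyz',s["tcp_rot"]).as_matrix(); T[:3,3]=s["eef_pos"]
    W=np.linalg.inv(T@M); return W[:3,:3],W[:3,3]
def ray(f,u,v,s=None):
    R,t=cam(f,s); d=R.T@np.array([(u-f["cx"])/K(f),(v-f["cy"])/K(f),1]); return -R.T@t,d
def onz(f,u,v,z,s=None):
    o,d=ray(f,u,v,s); return o+d*(z-o[2])/d[2]
def proj(f,X,s=None):
    R,t=cam(f,s); c=R@np.array(X,float)+t; return np.array([f["cx"]+K(f)*c[0]/c[2],f["cy"]+K(f)*c[1]/c[2]])
def save(f,n,crop=None,sc=1.5):
    p=f["pixels"][:,:,::-1]
    if crop: a,b,c,d=crop; p=p[b:d,a:c]
    cv2.imwrite("pics/"+n+".png",cv2.resize(p,None,fx=sc,fy=sc,interpolation=cv2.INTER_CUBIC))
E
python3 - <<'E'
from h import *
s=r.sense(); print(s)
for n in("scene","top"):
    f=r.grab_frame(n); save(f,n); pickle.dump(f,open(n+".pkl","wb"))
    R,t=cam(f); print(n,f["fov_y"],f["cx"],f["cy"],-R.T@t,R[2])
E
```

```text
{'clock': 0.0, 'qpos': array([-1.26242861e+00,  3.53665509e-01,  1.63413660e+00, -2.89951869e-05,
        1.15516706e+00, -2.42284660e-03]), 'qvel': array([ 0.00052446,  0.00030974,  0.00028231,  0.00022211, -0.00053568,
        0.00135983]), 'joint_efforts': array([-1.60514264e-03, -6.05252767e+01, -3.42063868e+01,  2.18961586e-04,
        9.38079553e-03,  1.05249040e-05]), 'eef_pos': array([ 190.9680039 , -594.61926678,  230.54976843]), 'tcp_rot': array([ 3.14156948e+00,  1.37657603e-03, -1.25999405e+00]), 'contact_force': array([ 0.22875387, -0.3073194 , -0.63891035]), 'wrist_torque': array([ 0.00566153,  0.01521691, -0.07130777]), 'opening': 1.0014369196438666}
scene 57.976577570105455 252.41817234961684 190.81137286639262 [ 905.91517836 -235.56463708  755.44217421] [-0.49449188  0.3952968  -0.77409187]
top 52.19598482070434 256.2968158344118 187.01863118844454 [ 359.18873656  105.22205545 1035.2889659 ] [ 0.14382706  0.00875485 -0.98956411]
```

View pics/scene.png

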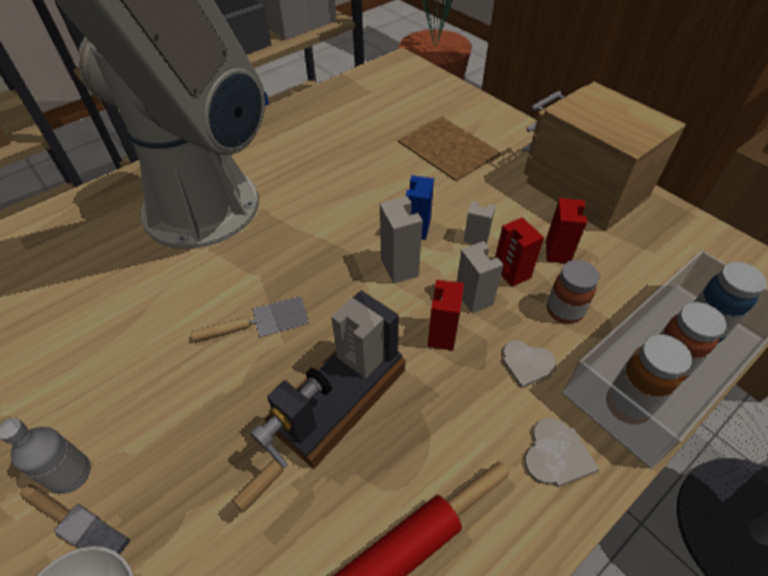

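View pics/top.png

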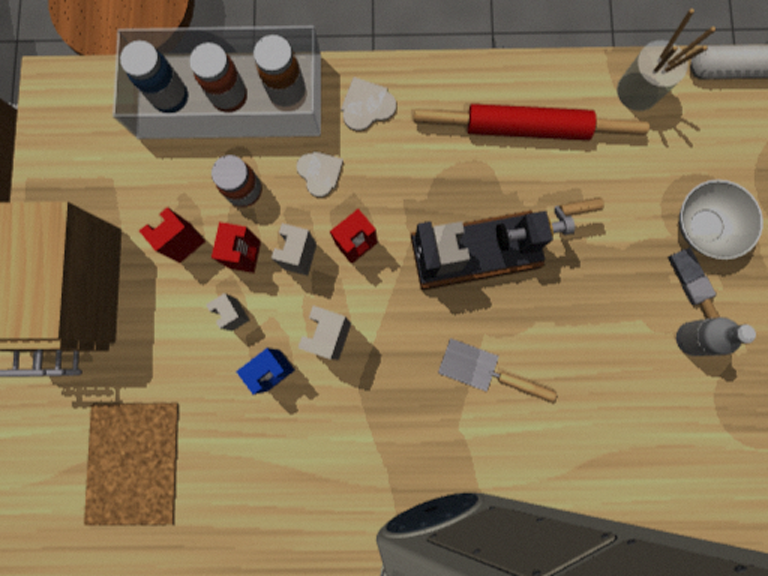

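The first view shows the white halves in the displayed top picture: middle (293,248), large (327,333) and small (228,312). The red and blue look-alikes are at (170,235), (236,247), (355,235) and (265,370). By the description, the middle one left of the clamp is the match. I'll check this in a close crop.

Run:
```python
from h import *
f=pickle.load(open("top.pkl","rb"));p=f["pixels"]
a=cv2.resize(p[130:250,90:290],None,fx=4,fy=4,interpolation=cv2.INTER_CUBIC)[:, :800]
b=cv2.resize(p[125:200,265:410],None,fx=4,fy=4,interpolation=cv2.INTER_CUBIC)
c=np.zeros((600,800,3),np.uint8)
a=cv2.resize(p[130:190,140:240],None,fx=4,fy=4,interpolation=cv2.INTER_CUBIC)
b2=cv2.resize(p[125:200,265:410],None,fx=5,fy=5,interpolation=cv2.INTER_CUBIC)[:350]
c[:240,:400]=a;c[250:600,:725]=b2[:350]
a=cv2.resize(p[190:250,130:230],None,fx=4,fy=4,interpolation=cv2.INTER_CUBIC);c[:240,400:]=a
cv2.imwrite("pics/crop.png",c[:,:,::-1])
hsv=cv2.cvtColor(p,cv2.COLOR_RGB2HSV)
m=((hsv[:,:,1]<50)&(hsv[:,:,2]>125)).astype(np.uint8); m[:,:]=m
n,l,st,ce=cv2.connectedComponentsWithStats(m)
for i in range(1,n):
    if st[i,4]>60 and 120<ce[i][0]<330 and 120<ce[i][1]<260: 
        cn=cv2.findContours((l==i).astype(np.uint8),0,2)[0][0]
        print(st[i],ce[i],cv2.minAreaRect(cn))
```

```text
[181 149  24  28 373] [193.88203753 162.76675603] ((192.90286254882812, 162.53024291992188), (18.058643341064453, 24.54846954345703), 16.389541625976562)
[289 148  24  27 390] [299.43846154 161.50512821] ((300.56365966796875, 161.30239868164062), (24.824262619018555, 18.7984561920166), 78.11134338378906)
[138 196  20  22 225] [148.31111111 206.11111111] ((147.85293579101562, 206.58824157714844), (18.00735092163086, 14.57737922668457), 59.036251068115234)
[199 204  31  35 569] [215.23374341 221.53602812] ((214.07293701171875, 221.18624877929688), (22.39312171936035, 29.807315826416016), 19.798877716064453)
[314 233  18  28 306] [322.37581699 246.40849673] ((323.5560302734375, 246.9149627685547), (15.97508430480957, 25.573015213012695), 14.931418418884277)
```

View pics/crop.png

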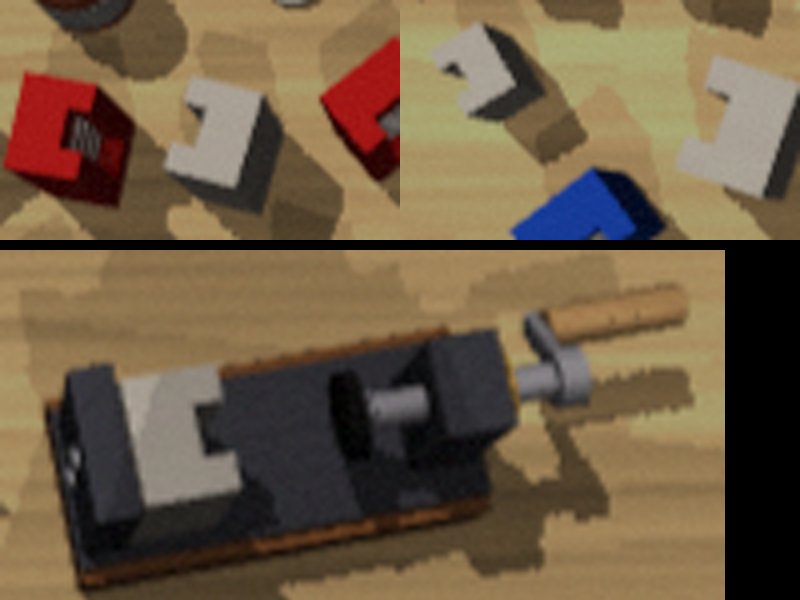

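The crop confirms it: the middle white half at crop (215,130) has the same proportions as the held one. Its hollow looks left in the picture (towards +y), as it needs to in the clamp. The held half is at (180,435) and the crank handle runs from (550,325) to (685,300).

Run:
```python
from h import *
f=pickle.load(open("top.pkl","rb"));g=pickle.load(open("scene.pkl","rb"))
A=lambda U,V:((U+.5)/4-.5+140,(V+.5)/4-.5+130)
B=lambda U,V:((U+.5)/5-.5+265,(V-250+.5)/5-.5+125)
S=lambda U,V:((U+.5)/1.5-.5,(V+.5)/1.5-.5)
def quad(n,pts,z):
    P=np.array([onz(f,*p,z)[:2] for p in pts]); c=P.mean(0); e=np.roll(P,-1,0)-P
    print(n,c.round(1),np.linalg.norm(e,axis=1).round(1),np.degrees(np.arctan2(e[:,1],e[:,0])).round(1))
    return c
c=quad("loose",[A(192,77),A(266,95),A(238,188),A(166,170)],110)
print("in scene disp px",(proj(g,[*c,110])*1.5))
c=quad("held",[B(122,380),B(220,365),B(243,487),B(143,503)],155)
print("in scene disp px",(proj(g,[*c,155])*1.5))
quad("jaw",[B(65,370),B(112,365),B(141,516),B(95,546)],150)
quad("block",[B(432,342),B(497,330),B(517,424),B(445,437)],130)
def tri(u,v):
    M=[];b=[]
    for o,d in(ray(f,*u),ray(g,*v)):
        d=d/np.linalg.norm(d);P=np.eye(3)-np.outer(d,d);M.append(P);b.append(P@o)
    X=np.linalg.solve(sum(M),sum(b));print(X.round(1),proj(f,X)-u,proj(g,X)-v);return X
tri(B(683,302),S(240,502)) # free end
tri(B(550,323),S(281,466)) # handle root
tri(B(345,415),S(318,381)) # pad
# image-wide bed
print([onz(f,*B(*p),45)[:2].round(1) for p in [(48,405),(85,575),(488,497)]])
```

```text
loose [555.  264.1] [46.5 59.2 44.9 59. ] [-104.7  163.9   75.1  -14.6]
in scene disp px [480.07054513 256.5936947 ]
held [545.2  10. ] [45.7 57.8 46.2 58.1] [ -81.9 -171.4   98.4    8.1]
in scene disp px [355.99146592 317.26730918]
jaw [539.6  45.9] [21.9 72.  25.3 83.5] [ -84.6 -170.7  122.5    8.3]
block [ 572.8 -130.4] [31.4 46.1 34.5 46.1] [ -80.1 -171.2   99.6    4.9]
[ 626.8 -249.9   75.4] [-0.87126133 -0.32946455] [-1.22287976  0.19330723]
[ 618.8 -184.5   69.1] [-0.90838922 -0.4083551 ] [-1.24727865  0.17379262]
[564.5 -76.6  99.4] [0.42149594 0.22146971] [ 0.53871954 -0.06826705]
[array([584.5,  66.8]), array([495.6,  49.6]), array([ 533.1, -157.3])]
```

```bash
cat >> h.py <<'E'
def rel(p,yaw,s=None,rpy=None):
    s=s or r.sense(); R0=Ro.from_euler('xyz',s["tcp_rot"]); R1=Ro.from_euler('xyz',[np.pi,0,yaw])
    d=R0.inv().apply(np.array(p)-s["eef_pos"])/10; w=(R0.inv()*R1).as_rotvec(degrees=True); return d.round(2).tolist()+w.round(1).tolist()
E
python3 - <<'E'
from h import *
print(rel([540,-60,420],.15))
E
```

```text
[-40.26, -49.58, -18.89, -0.1, 0.1, -80.8]
```

Call:
apply_moves --targets '[[[1, -40, -49.5, -19, 0, 0, -81], [1, -40, -49.5, -19, 0, 0, -81], [1, -40, -49.5, -19, 0, 0, -81], [1, -40, -49.5, -19, 0, 0, -81], [1, -40, -49.5, -19, 0, 0, -81], [1, -40, -49.5, -19, 0, 0, -81], [1, -40, -49.5, -19, 0, 0, -81], [1, -40, -49.5, -19, 0, 0, -81]]]'

```text
clock: 0.9
eef_pos: [401.7, -272.6, 346.1]
tcp_rot: [-3.14, 0.0, -0.054]
contact_force: [1.5, -0.5, 0.0]
opening: 1.0
```

Run:
```python
from h import *
print(r.sense()["clock"],r.sense()["eef_pos"],rel([540,-60,420],.15))
```

```text
0.9 [ 401.69910454 -272.59843017  346.08205563] [12.66, -21.98, -7.37, -0.1, 0.0, -11.7]
```

Call:
apply_moves --targets '[[[1, 12.5, -22, -7.5, 0, 0, -11.5], [1, 12.5, -22, -7.5, 0, 0, -11.5], [1, 12.5, -22, -7.5, 0, 0, -11.5], [1, 12.5, -22, -7.5, 0, 0, -11.5], [1, 12.5, -22, -7.5, 0, 0, -11.5], [1, 12.5, -22, -7.5, 0, 0, -11.5], [1, 12.5, -22, -7.5, 0, 0, -11.5], [1, 12.5, -22, -7.5, 0, 0, -11.5]]]'

```text
clock: 1.7
eef_pos: [537.9, -60.2, 420.6]
tcp_rot: [-3.141, 0.002, 0.147]
contact_force: [-0.4, -0.7, -0.5]
opening: 1.002
```

Run:
```python
from h import *
s=r.sense();f=r.grab_frame("wrist");pickle.dump((f,s),open("w1.pkl","wb"));save(f,"w1");print(s["clock"],s["eef_pos"],s["tcp_rot"],s["qvel"].round(3),f["fov_y"],f["mount"])
```

```text
1.7 [537.86907997 -60.20177957 420.55796796] [-3.14070998e+00  1.60549503e-03  1.47212528e-01] [-0.024 -0.007  0.012  0.001  0.001  0.002] 64.29767067803198 [[ 9.99999155e-01  5.68171064e-04  1.16943211e-03 -3.60485415e-02]
 [-9.05961287e-04  9.49649861e-01  3.13311859e-01 -7.96736165e+01]
 [-9.32536310e-04 -3.13312654e-01  9.49649573e-01 -1.41632245e+02]
 [ 0.00000000e+00  0.00000000e+00  0.00000000e+00  1.00000000e+00]]
```

View pics/w1.png

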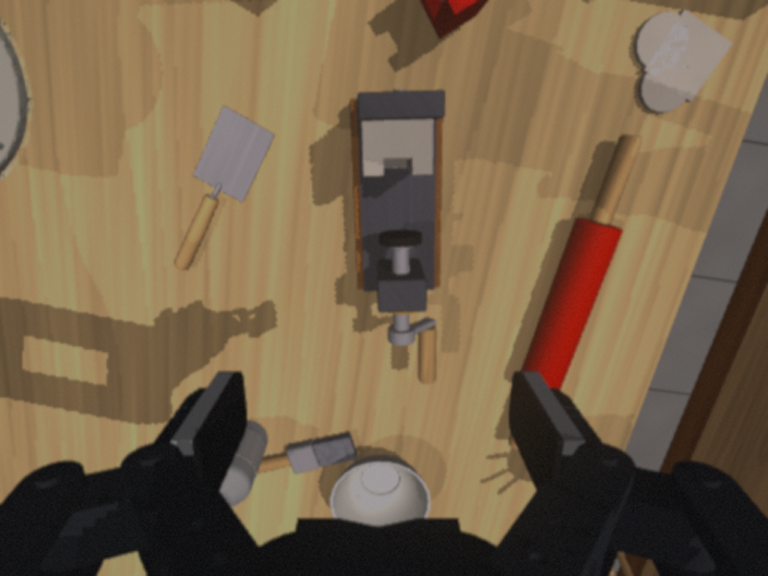

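The wrist view shows the clamp nearly upright in the picture: jaw at (401,105), held half at (397,147), pad at (400,238), block at (402,293), and the handle from (428,325) to (428,382).

Run:
```python
from h import *
f,s=pickle.load(open("w1.pkl","rb"));g=pickle.load(open("scene.pkl","rb"));t=pickle.load(open("top.pkl","rb"))
S=lambda U,V:((U+.5)/1.5-.5,(V+.5)/1.5-.5)
W=lambda U,V,z:onz(f,*S(U,V),z,s)[:2].round(1)
print("jaw outer",W(357,93,150),W(445,91,150),"inner",W(359,118,150),W(445,116.5,150))
print("held",W(361,122,155),W(433,120,155),W(433,175,155),W(361,176,155))
print("block",W(377,278,130),W(426,278,130),W(426,310,130),W(378,311,130))
print("screw z100",W(401,262,106),W(401,318,106))
print("bed left/right edge",W(356,282,45),W(356,130,45),W(440,130,45),W(440,285,45))
B=lambda U,V:((U+.5)/5-.5+265,(V-250+.5)/5-.5+125)
def tri(*rs):
    M=[];b=[]
    for o,d in rs:
        d=d/np.linalg.norm(d);P=np.eye(3)-np.outer(d,d);M.append(P);b.append(P@o)
    return np.linalg.solve(sum(M),sum(b)).round(1)
T=lambda *p:ray(t,*B(*p)); C=lambda *p:ray(g,*S(*p)); X=lambda *p:ray(f,*S(*p),s)
print("free end",tri(T(683,302),C(240,502),X(428,382)))
print("root",tri(T(550,323),C(281,466),X(427,327)))
print("pad",W(400,232,122),W(379,236,100),W(421,236,100))
```

```text
jaw outer [504.5  48.1] [576.6  60.4] inner [508.8  28.9] [580.5  40.8]
held [511.1  25.9] [570.4  36.4] [578.7  -7.8] [517.1 -17.8]
block [ 545.6 -115.2] [ 593.5 -108.1] [ 599.6 -141.4] [ 551.7 -149.7]
screw z100 [ 568.6 -101.9] [ 578.8 -163.4]
bed left/right edge [ 525.5 -150.1] [502.7  19.2] [591.6  32.4] [ 624.7 -139.1]
free end [ 627.1 -250.2   77.3]
root [ 617.5 -184.9   67.6]
pad [561.2 -67.9] [542.3 -79.6] [584.9 -73.2]
```

Run:
```python
from h import *
print(rel([555,264,290],-.258))
```

```text
[6.47, -31.85, 13.07, -0.0, 0.1, 23.2]
```

Call:
apply_moves --targets '[[[1, 6.5, -31.9, 13.1, 0, 0, 23.2], [1, 6.5, -31.9, 13.1, 0, 0, 23.2], [1, 6.5, -31.9, 13.1, 0, 0, 23.2], [1, 6.5, -31.9, 13.1, 0, 0, 23.2], [1, 6.5, -31.9, 13.1, 0, 0, 23.2], [1, 6.5, -31.9, 13.1, 0, 0, 23.2], [1, 6.5, -31.9, 13.1, 0, 0, 23.2], [1, 6.5, -31.9, 13.1, 0, 0, 23.2]]]'

```text
clock: 2.55
eef_pos: [554.0, 266.4, 286.5]
tcp_rot: [3.14, 0.006, -0.258]
contact_force: [-0.1, -0.6, -1.0]
opening: 0.995
```

Call:
apply_moves --targets '[[[1, 0, 0, 0, 0, 0, 0], [1, 0, 0, 0, 0, 0, 0]]]'

```text
clock: 2.75
eef_pos: [553.9, 264.7, 286.2]
tcp_rot: [3.139, 0.006, -0.259]
contact_force: [0.4, 1.1, 0.4]
opening: 1.004
```

Run:
```python
from h import *
s=r.sense();f=r.grab_frame("wrist");pickle.dump((f,s),open("w2.pkl","wb"));save(f,"w2");print(s["clock"],s["eef_pos"],s["tcp_rot"],proj(f,[555,264,110],s)*1.5)
```

```text
2.75 [553.85705028 264.72853653 286.16748032] [ 3.13895906  0.00623047 -0.25865622] [379.65907039 251.20331393]
```

View pics/w2.png

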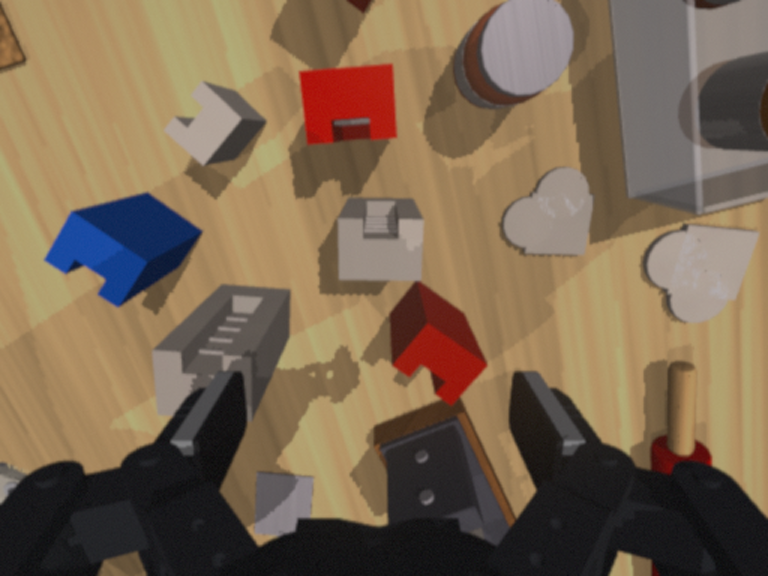

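The close view confirms the choice: the middle half's top spans (338,220) to (422,279), with the hollow towards picture-up. It is clear of the large half (nearest corner (290,290)) and the red one (420,285).

Run:
```python
from h import *
f,s=pickle.load(open("w2.pkl","rb"))
S=lambda U,V:((U+.5)/1.5-.5,(V+.5)/1.5-.5)
P=np.array([onz(f,*S(*p),110,s) for p in[(338,220.5),(422,220.5),(422,279.5),(338,279.5)]]);print(P.round(1),P.mean(0))
R=Ro.from_euler('xyz',s["tcp_rot"])
for p,z in(((290,290),145),((253,423),145),((290,290),0),((420,283),110),((391,340),110)): print(p,R.inv().apply(onz(f,*S(*p),z,s)-[555,264,z]).round(0))
print(rel([555,264,150],-.258),rel([555,264,55],-.258))
```

```text
[[532.3 292.9 110. ]
 [589.  278.  110. ]
 [579.3 235.9 110. ]
 [520.2 251.4 110. ]] [555.20451291 264.58136088 110.        ]
(290, 290) [-59.  17.   0.]
(253, 423) [-91. 119.   1.]
(290, 290) [-89.  67.   1.]
(420, 283) [29. 24. -0.]
(391, 340) [ 9. 69.  0.]
[0.17, 0.01, 13.67, 0.1, 0.3, -0.1] [0.22, -0.01, 23.17, 0.1, 0.3, -0.1]
```

Call:
apply_moves --targets '[[[1, 0.2, 0, 5, 0, 0.3, 0], [1, 0.2, 0, 10, 0, 0.3, 0], [1, 0.2, 0, 14, 0, 0.3, 0], [1, 0.2, 0, 17, 0, 0.3, 0], [1, 0.2, 0, 20, 0, 0.3, 0], [1, 0.2, 0, 22, 0, 0.3, 0], [1, 0.2, 0, 23, 0, 0.3, 0], [1, 0.2, 0, 23, 0, 0.3, 0]]]' --newtons 40

```text
clock: 3.6
eef_pos: [554.7, 262.6, 56.3]
tcp_rot: [3.139, 0.001, -0.261]
contact_force: [0.4, 0.1, -0.3]
opening: 1.0
```

Call:
apply_moves --targets '[[[0, 0, 0, 0, 0, 0, 0], [-1, 0, 0, 0, 0, 0, 0], [-1, 0, 0, 0, 0, 0, 0], [-1, 0, 0, 0, 0, 0, 0], [-1, 0, 0, 0, 0, 0, 0], [-1, 0, 0, 0, 0, 0, 0], [-1, 0, 0, 0, 0, 0, 0]]]' --newtons 40

```text
clock: 4.3
eef_pos: [555.6, 262.7, 57.9]
tcp_rot: [3.14, -0.001, -0.26]
contact_force: [-1.3, -3.1, 7.5]
opening: 0.696
```

Run:
```python
from h import *
s=r.sense();print(s);print(rel([555,264.5,240],-.258))
```

```text
{'clock': 4.3, 'qpos': array([ 0.44037181,  0.54240187,  1.77911268, -0.00276493,  0.82066381,
        0.70262024]), 'qvel': array([-5.95591485e-04,  9.68329438e-04, -3.98223318e-04,  8.80679260e-05,
       -1.23097017e-03, -2.74903313e-03]), 'joint_efforts': array([  1.18163746, -60.8958292 , -24.79511619,   0.53601807,
        -0.56903159,  -0.07645471]), 'eef_pos': array([555.59666697, 262.708367  ,  57.89325168]), 'tcp_rot': array([ 3.13967005e+00, -8.58030098e-04, -2.60362065e-01]), 'contact_force': array([-1.2629197 , -3.08204349,  7.53040667]), 'wrist_torque': array([-0.50331108, -0.05422293, -0.09010969]), 'opening': 0.6961583988573151}
[-0.09, -0.12, -18.21, 0.1, -0.0, -0.1]
```

Call:
apply_moves --targets '[[[-1, 0, 0, -2, 0, 0, 0], [-1, 0, 0, -5, 0, 0, 0], [-1, 0, 0, -8, 0, 0, 0], [-1, 0, 0, -11, 0, 0, 0], [-1, 0, 0, -14, 0, 0, 0], [-1, 0, 0, -17, 0, 0, 0], [-1, 0, 0, -18.5, 0, 0, 0], [-1, 0, 0, -18.5, 0, 0, 0]]]'

```text
clock: 5.1
eef_pos: [556.5, 263.6, 245.2]
tcp_rot: [-3.141, -0.004, -0.26]
contact_force: [1.1, -0.4, -3.5]
opening: 0.7
```

Run:
```python
from h import *
s=r.sense();print(s["opening"],s["contact_force"]);print(rel([553.8,-44.2,240],.1675))
```

```text
0.6995469143743185 [ 1.09639766 -0.41074228 -3.52202387]
[7.66, 29.82, 0.53, 0.0, -0.2, -24.5]
```

Call:
apply_moves --targets '[[[-1, 0.7, 2.5, 0, 0, 0, -2], [-1, 1.7, 6.5, 0, 0, 0, -5.3], [-1, 2.8, 11, 0.2, 0, 0, -9], [-1, 4, 15.5, 0.3, 0, 0, -12.7], [-1, 5.2, 20, 0.5, 0, 0, -16.5], [-1, 6.2, 24.5, 0.5, 0, -0.1, -20], [-1, 7.1, 27.8, 0.5, 0, -0.2, -22.8], [-1, 7.6, 29.8, 0.5, 0, -0.2, -24.5]]]'

```text
clock: 5.9
eef_pos: [552.0, -46.4, 238.2]
tcp_rot: [3.141, 0.002, 0.168]
contact_force: [-0.2, -0.1, -2.4]
opening: 0.695
```

Call:
apply_moves --targets '[[[-1, 0, 0, 0, 0, 0, 0], [-1, 0, 0, 0, 0, 0, 0]]]'

```text
clock: 6.1
eef_pos: [550.9, -46.6, 236.5]
tcp_rot: [-3.141, 0.005, 0.166]
contact_force: [-0.3, -0.2, -3.6]
opening: 0.701
```

Run:
```python
from h import *
s=r.sense();print(s["eef_pos"],s["tcp_rot"]);print(rel([553.8,-44.2,130],.1675))
f=r.grab_frame("wrist");pickle.dump((f,s),open("w3.pkl","wb"));save(f,"w3")
```

```text
[550.91560401 -46.59045677 236.48912021] [-3.14069345  0.00499985  0.1656124 ]
[0.38, -0.18, 10.65, -0.1, 0.3, -0.1]
```

View pics/w3.png

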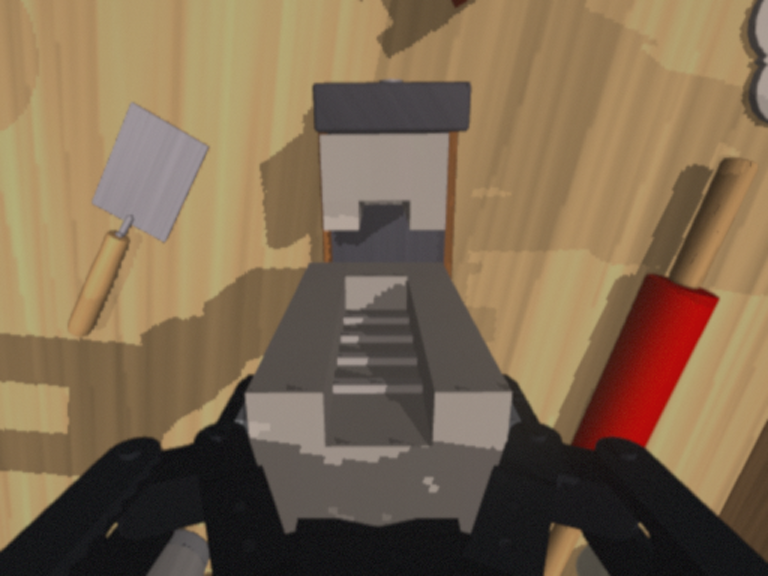

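The half is held upright with its hollow facing the held half. The held half's top is at (321..450, 131..231) and the jaw's inner edge is at row 131.

Run:
```python
from h import *
f,s=pickle.load(open("w3.pkl","rb"))
S=lambda U,V:((U+.5)/1.5-.5,(V+.5)/1.5-.5)
P=np.array([onz(f,*S(*p),155,s)[:2] for p in[(321,133),(450,131),(446,230),(324,231)]]);e=np.roll(P,-1,0)-P
print(P.round(1),P.mean(0),np.linalg.norm(e,axis=1),np.degrees(np.arctan2(e[:,1],e[:,0])))
J=np.array([onz(f,*S(*p),150,s)[:2] for p in[(315,131),(470,129)]]);print("jaw",J,J.mean(0))
R=Ro.from_euler('xyz',s["tcp_rot"])
# loose half top in tool frame (top corners front (248,392),(510,392)); its z: bottom 58 below TCP => top 52 above
zt=s["eef_pos"][2]-58+110
Q=np.array([onz(f,*S(*p),zt,s) for p in[(248,392),(510,392),(504,447),(255,440)]]);print("loose tool",R.inv().apply(Q-s["eef_pos"]).round(1))
```

```text
[[511.7  28. ]
 [570.3  38.7]
 [578.3  -6.9]
 [519.1 -17.4]] [544.86391936  10.59383811] [59.59931548 46.27470409 60.19939383 45.94866935] [  10.38239047  -80.06758486 -169.93615895   99.18203047]
jaw [[508.21396238  28.28881198]
 [580.15656781  41.28426633]] [544.1852651   34.78653916]
loose tool [[-28.9 -24.8 -51.8]
 [ 29.6 -25.  -52.1]
 [ 29.6 -10.4 -52.1]
 [-28.3 -12.1 -51.8]]
```

Run:
```python
from h import *
print(rel([554.3,-44.6,112],.17))
```

```text
[0.37, -0.07, 12.49, -0.0, 0.2, -0.2]
```

Call:
apply_moves --targets '[[[-1, 0.4, -0.1, 0, 0, 0.2, 0], [-1, 0.4, -0.1, 2, 0, 0.2, 0], [-1, 0.4, -0.1, 4.5, 0, 0.2, 0], [-1, 0.4, -0.1, 7, 0, 0.2, 0], [-1, 0.4, -0.1, 9.5, 0, 0.2, 0], [-1, 0.4, -0.1, 11.5, 0, 0.2, 0], [-1, 0.4, -0.1, 12, 0, 0.2, 0], [-1, 0.4, -0.1, 12, 0, 0.2, 0]]]'

```text
clock: 6.95
eef_pos: [554.3, -43.4, 116.3]
tcp_rot: [-3.14, 0.002, 0.167]
contact_force: [-0.4, 0.6, -3.5]
opening: 0.697
```

Run:
```python
from h import *
s=r.sense();print(s["eef_pos"],s["tcp_rot"],s["contact_force"],s["qvel"].round(3));print(rel([554.3,-44.6,103],.17))
```

```text
[554.32330889 -43.37333791 116.294668  ] [-3.14026892e+00  2.07148207e-03  1.67493449e-01] [-0.41834711  0.64266468 -3.50176623] [-0.008 -0.026 -0.023 -0.002  0.015 -0.002]
[-0.02, 0.12, 1.33, -0.1, 0.1, -0.1]
```

Call:
apply_moves --targets '[[[-1, 0, 0.1, 0.4, -0.1, 0.1, 0], [-1, 0, 0.1, 0.7, -0.1, 0.1, 0], [-1, 0, 0.1, 0.9, -0.1, 0.1, 0], [-1, 0, 0.1, 1.1, -0.1, 0.1, 0], [-1, 0, 0.1, 1.1, -0.1, 0.1, 0]]]'

```text
clock: 7.45
eef_pos: [554.4, -44.4, 105.2]
tcp_rot: [3.141, 0.0, 0.167]
contact_force: [-0.3, 0.5, -2.6]
opening: 0.697
```

Call:
apply_moves --targets '[[[-1, 0, 0, 0.1, 0, 0, 0], [-1, 0, 0, 0.2, 0, 0, 0], [-1, 0, 0, 0.25, 0, 0, 0]]]'

```text
clock: 7.75
eef_pos: [554.5, -44.4, 102.9]
tcp_rot: [3.141, 0.0, 0.167]
contact_force: [-2.4, 0.0, 3.9]
opening: 0.696
```

Call:
apply_moves --targets '[[[0.45, 0, 0, 0, 0, 0, 0], [0.55, 0, 0, 0, 0, 0, 0], [0.7, 0, 0, 0, 0, 0, 0], [0.9, 0, 0, 0, 0, 0, 0], [0.9, 0, 0, 0, 0, 0, 0]]]'

```text
clock: 8.25
eef_pos: [554.6, -44.4, 103.0]
tcp_rot: [3.141, 0.0, 0.167]
contact_force: [0.4, -0.4, 0.0]
opening: 0.951
```

Call:
apply_moves --targets '[[[0.9, 0, 0, 0, 0, 0, 0], [0.9, 0, 0, -1, 0, 0, 0], [0.9, 0, 0, -3, 0, 0, 0], [0.9, 0, 0, -7, 0, 0, 0], [0.9, 0, 0, -11, 0, 0, 0], [0.9, 0, 0, -15, 0, 0, 0], [0.9, 0, 0, -18, 0, 0, 0], [0.9, 0, 0, -18, 0, 0, 0]]]'

```text
clock: 9.05
eef_pos: [556.9, -44.5, 288.6]
tcp_rot: [3.139, -0.008, 0.167]
contact_force: [0.3, -0.3, 0.4]
opening: 0.947
```

Run:
```python
from h import *
s=r.sense();print(s["eef_pos"],s["contact_force"],s["opening"])
f=r.grab_frame("wrist");pickle.dump((f,s),open("w4.pkl","wb"))
g=r.grab_frame("scene");pickle.dump(g,open("g4.pkl","wb"))
a=cv2.resize(f["pixels"],None,fx=1.17,fy=1.17)[:,:,::-1]
b=cv2.resize(g["pixels"][180:350,140:290],None,fx=2.6,fy=2.6,interpolation=cv2.INTER_CUBIC)[:,:,::-1]
c=np.zeros((450,600+390,3),np.uint8);c[:449,:599]=a;c[:442,600:990]=b
cv2.imwrite("pics/w4.png",cv2.resize(c,None,fx=.8,fy=.8))
```

```text
[556.91060921 -44.52290022 288.63061118] [ 0.32464693 -0.28225192  0.40804091] 0.9473816418915222
```

View pics/w4.png

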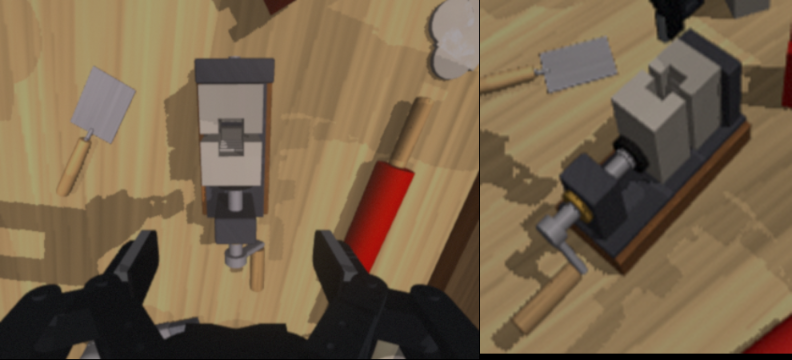

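The half stands upright in the clamp, edges in line and hollows facing, with a small gap at picture (230,137). The pad is just behind it. The handle is at (257,270). Now the crank.

Run:
```python
from h import *
print(rel([615,-228,200],.168))
f,s=pickle.load(open("w4.pkl","rb"))
S=lambda U,V:((U+.5)/.936-.5,(V+.5)/.936-.5)
print([onz(f,*S(*p),70,s).round(1) for p in((258,249),(257,290))])
for p in((199,83),(264,83),(264,133),(201,134),(201,139),(263,139),(261,187),(203,187)): print(onz(f,*S(*p),155,s)[:2].round(1))
```

```text
[2.87, 19.11, 8.43, 0.1, -0.1, -0.0]
[array([ 616.3, -185.6,   70. ]), array([ 628.6, -256.5,   70. ])]
[512.2  28.5]
[570.8  38.5]
[579.9  -6.4]
[520.1 -17.5]
[520.7 -22.3]
[580.1 -12.3]
[587.8 -61.4]
[529.2 -71.2]
```

Call:
apply_moves --targets '[[[0.3, 3, 5, 0, 0, 0, 0], [0.3, 3, 9, 2, 0, 0, 0], [0.3, 3, 13, 4, 0, 0, 0], [0.3, 3, 17, 6, 0, 0, 0], [0.3, 3, 19, 8.3, 0, 0, 0], [0.3, 3, 19, 8.3, 0, 0, 0], [0.3, 3, 19, 8.3, 0, 0, 0]]]'

```text
clock: 9.85
eef_pos: [614.9, -226.4, 199.6]
tcp_rot: [-3.14, 0.001, 0.166]
contact_force: [0.6, -0.4, 0.1]
opening: 0.648
```

Run:
```python
from h import *
s=r.sense();print(s["eef_pos"],s["tcp_rot"],s["opening"])
f=r.grab_frame("wrist");pickle.dump((f,s),open("w5.pkl","wb"))
save(f,"w5")
```

```text
[ 614.91459598 -226.35070541  199.56990083] [-3.14035161e+00  1.34738612e-03  1.66325439e-01] 0.647889047750301
```

View pics/w5.png

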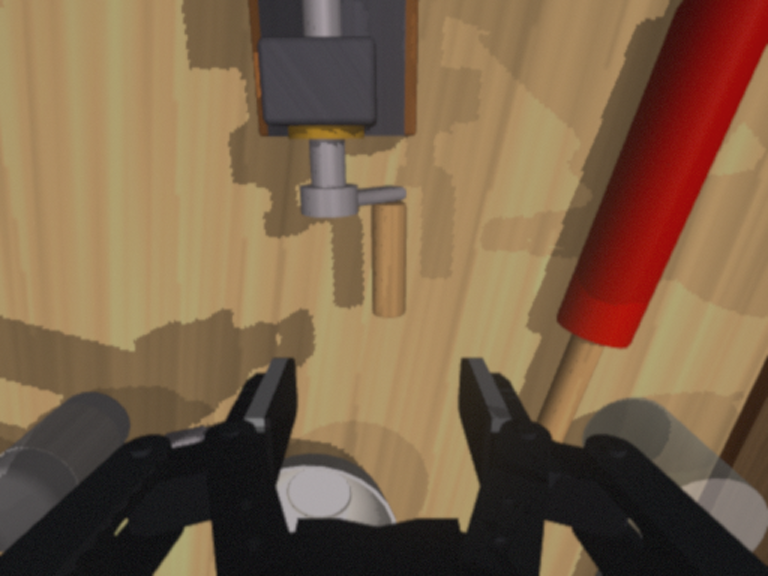

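The handle's centre line runs from (389,203) to its free end at (389,312). The screw shaft is at (328,160) and the hub at (329,200).

Run:
```python
from h import *
f,s=pickle.load(open("w5.pkl","rb"))
S=lambda U,V:((U+.5)/1.5-.5,(V+.5)/1.5-.5)
R=Ro.from_euler('xyz',s["tcp_rot"])
yw=np.radians(9.7);C=Ro.from_euler('z',yw);bed=np.array([561.3,-63,45])
def sh(n,p,z):
    X=onz(f,*S(*p),z,s); print(n,X.round(1),"clamp",C.inv().apply(X-bed).round(1),"tool",R.inv().apply(X-s["eef_pos"]).round(1))
for z in(66,70,74): sh("root%d"%z,(389,204),z);sh("free",(389,310),z)
sh("shaft near block",(327.5,142),103);sh("shaft near hub",(328,183),103)
sh("shaft front",(322,5),103);sh("hub",(329,200),100);sh("block",(319,80),130)
```

```text
root66 [ 615.2 -185.9   66. ] clamp [  32.4 -130.2   21. ] tool [  7.1 -39.7 133.6]
free [ 627.  -252.7   66. ] clamp [  32.8 -198.1   21. ] tool [  7.7  28.2 133.5]
root70 [ 615.  -185.3   70. ] clamp [  32.3 -129.6   25. ] tool [  7.  -40.3 129.6]
free [ 626.6 -251.2   70. ] clamp [  32.7 -196.5   25. ] tool [  7.6  26.6 129.5]
root74 [ 614.8 -184.8   74. ] clamp [  32.2 -129.    29. ] tool [  6.9 -40.9 125.6]
free [ 626.3 -249.7   74. ] clamp [  32.6 -195.    29. ] tool [  7.5  25.1 125.5]
shaft near block [ 577.9 -155.7  103. ] clamp [  0.8 -94.2  58. ] tool [-24.6 -75.7  96.7]
shaft near hub [ 580.8 -175.4  103. ] clamp [   0.3 -114.1   58. ] tool [-25.  -55.7  96.7]
shaft front [567.5 -97.  103. ] clamp [  0.4 -34.5  58. ] tool [ -25.2 -135.3   96.8]
hub [ 582.3 -184.3  100. ] clamp [   0.2 -123.1   55. ] tool [-25.1 -46.7  99.7]
block [ 573.8 -130.6  130. ] clamp [  0.9 -68.7  85. ] tool [ -24.6 -101.2   69.7]
```

```bash
cat >> h.py <<'E'
C=Ro.from_euler('z',np.radians(9.7));bed=np.array([561.3,-63,45]);YW=np.radians(9.7)
AX=0.4
def tcp(th,yg):   # TCP pose for crank angle th (rad), yg clamp y of the grip at th=8.63
    return bed+C.apply([AX+45*np.sin(th), yg+(th-8.63)*10/2/np.pi, 55+45*np.cos(th)-19])
def now(s=None):
    s=s or r.sense(); c=C.inv().apply(s["eef_pos"]-bed); x=c[0]-AX; z=c[2]+19-55
    return np.arctan2(x,z)%(2*np.pi), np.hypot(x,z), c[1]
E
python3 - <<'E'
from h import *
p=tcp(8.63,-175);print(p,rel(p,YW),rel(p+[0,0,70],YW))
E
```

```text
[ 622.83762742 -230.01936079   49.48005355] [0.63, 0.52, 15.13, -0.0, -0.0, -0.1] [0.64, 0.52, 8.13, -0.0, -0.0, -0.1]
```

Call:
apply_moves --targets '[[[0.2, 0.6, 0.5, 3, 0, 0, 0], [0.2, 0.6, 0.5, 6, 0, 0, 0], [0.2, 0.6, 0.5, 9, 0, 0, 0], [0.2, 0.6, 0.5, 11.5, 0, 0, 0], [0.2, 0.6, 0.5, 13.5, 0, 0, 0], [0.2, 0.6, 0.5, 15, 0, 0, 0], [0.2, 0.6, 0.5, 15, 0, 0, 0]]]'

```text
clock: 10.6
eef_pos: [621.7, -228.5, 49.7]
tcp_rot: [-3.14, 0.001, 0.168]
contact_force: [0.4, -0.3, -0.9]
opening: 0.599
```

Call:
apply_moves --targets '[[[-0.2, 0, 0, 0, 0, 0, 0], [-0.4, 0, 0, 0, 0, 0, 0], [-1, 0, 0, 0, 0, 0, 0], [-1, 0, 0, 0, 0, 0, 0], [-1, 0, 0, 0, 0, 0, 0]]]' --newtons 40

```text
clock: 11.1
eef_pos: [622.2, -228.6, 50.9]
tcp_rot: [-3.141, 0.0, 0.168]
contact_force: [-2.4, 2.0, 7.1]
opening: 0.241
```

```bash
cat > plan.py <<'E'
from h import *
import sys
th0=float(sys.argv[1]); dth=np.radians(float(sys.argv[2])); n=8
s=r.sense(); print("now th,r,y",now(s),"F",s["contact_force"].round(1),"op",s["opening"].round(3),"clock",s["clock"])
tm=now(s)[0]; th0=tm+2*np.pi*round((th0-tm)/2/np.pi); yg=now(s)[2]-(th0-8.63)*10/2/np.pi
print("theta",th0, "yg",yg)
if len(sys.argv)>3: yg=float(sys.argv[3])
for k in range(1,n+1): print(rel(tcp(th0+dth*k/n,yg),YW,s))
E
python3 plan.py 8.63 120
```

```text
Traceback (most recent call last):
  File "plan.py", line 4, in <module>
    s=r.sense(); print("now th,r,y",now(s),"F",s["contact_force"].round(1),"op",s["opening"].round(3),"clock",s["clock"])
                                                                                ^^^^^^^^^^^^^^^^^^
AttributeError: 'float' object has no attribute 'round'
```

```bash
sed -i 's/s\["opening"\].round(3)/s["opening"]/' plan.py; python3 plan.py 8.63 120
```

```text
now th,r,y (np.float64(2.330203809643894), np.float64(43.693553670783416), np.float64(-173.49603241868596)) F [-2.4  2.   7.1] op 0.241071385162564 clock 11.1
theta 8.61338911682348 yg -173.46959537701932
[-0.82, -0.04, 0.83, -0.1, 0.0, -0.1]
[-1.89, -0.08, 1.31, -0.1, 0.0, -0.1]
[-3.05, -0.12, 1.49, -0.1, 0.0, -0.1]
[-4.22, -0.16, 1.37, -0.1, 0.0, -0.1]
[-5.32, -0.2, 0.95, -0.1, 0.0, -0.1]
[-6.27, -0.24, 0.26, -0.1, 0.0, -0.1]
[-7.01, -0.29, -0.65, -0.1, 0.0, -0.1]
[-7.48, -0.33, -1.73, -0.1, 0.0, -0.1]
```

Call:
apply_moves --targets '[[[-1, -0.8, 0, 0.8, 0, 0, 0], [-1, -1.9, -0.1, 1.3, 0, 0, 0], [-1, -3.05, -0.1, 1.5, 0, 0, 0], [-1, -4.2, -0.15, 1.35, 0, 0, 0], [-1, -5.3, -0.2, 0.95, 0, 0, 0], [-1, -6.25, -0.25, 0.25, 0, 0, 0], [-1, -7, -0.3, -0.65, 0, 0, 0], [-1, -7.5, -0.33, -1.75, 0, 0, 0]]]'

```text
clock: 11.9
eef_pos: [547.6, -238.3, 69.2]
tcp_rot: [-3.141, -0.0, 0.168]
contact_force: [7.4, 1.0, -3.8]
opening: 0.242
```

```bash
python3 plan.py 10.7 160
```

```text
now th,r,y (np.float64(4.447821058911957), np.float64(44.99649363040327), np.float64(-170.50376687107092)) F [ 7.4  1.  -3.8] op 0.24191676293965836 clock 11.9
theta 10.731006366091544 yg -173.84762235738103
[-0.14, -0.06, -1.56, -0.0, -0.0, -0.1]
[0.26, -0.11, -3.07, -0.0, -0.0, -0.1]
[1.15, -0.17, -4.35, -0.0, -0.0, -0.1]
[2.43, -0.23, -5.25, -0.0, -0.0, -0.1]
[3.94, -0.28, -5.66, -0.0, -0.0, -0.1]
[5.5, -0.34, -5.52, -0.0, -0.0, -0.1]
[6.92, -0.4, -4.87, -0.0, -0.0, -0.1]
[8.02, -0.46, -3.76, -0.0, -0.0, -0.1]
```

Cranking works with small forces.

Call:
apply_moves --targets '[[[-1, -0.15, -0.05, -1.55, 0, 0, 0], [-1, 0.25, -0.1, -3.05, 0, 0, 0], [-1, 1.15, -0.17, -4.35, 0, 0, 0], [-1, 2.45, -0.23, -5.25, 0, 0, 0], [-1, 3.95, -0.28, -5.65, 0, 0, 0], [-1, 5.5, -0.34, -5.5, 0, 0, 0], [-1, 6.9, -0.4, -4.85, 0, 0, 0], [-1, 8, -0.46, -3.75, 0, 0, 0]]]'

```text
clock: 12.7
eef_pos: [626.6, -219.9, 107.5]
tcp_rot: [-3.141, -0.001, 0.168]
contact_force: [-6.1, 1.0, 2.4]
opening: 0.243
```

```bash
python3 plan.py 13.5 160
```

```text
now th,r,y (np.float64(0.9568810526491899), np.float64(45.94414800429037), np.float64(-165.62519210791487)) F [-6.1  1.   2.4] op 0.24276451739312688 clock 12.7
theta 13.523251667008362 yg -173.41304401388524
[0.59, -0.06, 1.47, -0.0, -0.1, -0.1]
[0.73, -0.11, 3.03, -0.0, -0.1, -0.1]
[0.32, -0.16, 4.54, -0.0, -0.1, -0.1]
[-0.57, -0.22, 5.82, -0.0, -0.1, -0.1]
[-1.85, -0.27, 6.72, -0.0, -0.1, -0.1]
[-3.36, -0.33, 7.13, -0.0, -0.1, -0.1]
[-4.91, -0.38, 6.99, -0.0, -0.1, -0.1]
[-6.33, -0.43, 6.34, -0.0, -0.1, -0.1]
```

Call:
apply_moves --targets '[[[-1, 0.6, -0.06, 1.45, 0, 0, 0], [-1, 0.7, -0.1, 3, 0, 0, 0], [-1, 0.3, -0.16, 4.55, 0, 0, 0], [-1, -0.55, -0.22, 5.8, 0, 0, 0], [-1, -1.85, -0.27, 6.7, 0, 0, 0], [-1, -3.35, -0.33, 7.15, 0, 0, 0], [-1, -4.9, -0.38, 7, 0, 0, 0], [-1, -6.3, -0.43, 6.35, 0, 0, 0]]]'

```text
clock: 13.5
eef_pos: [565.6, -226.2, 44.0]
tcp_rot: [3.141, -0.006, 0.168]
contact_force: [8.1, 3.9, 6.1]
opening: 0.24
```

```bash
python3 plan.py 16.3 160
```

```text
now th,r,y (np.float64(3.709511420959996), np.float64(43.94664699974772), np.float64(-161.6441979136325)) F [8.1 3.9 6.1] op 0.24000718483092362 clock 13.5
theta 16.275882035319167 yg -173.81299711581818
[-1.2, -0.05, -0.97, 0.0, -0.3, -0.1]
[-1.92, -0.11, -2.37, 0.0, -0.3, -0.1]
[-2.11, -0.16, -3.92, 0.0, -0.3, -0.1]
[-1.76, -0.21, -5.44, 0.0, -0.3, -0.1]
[-0.92, -0.27, -6.75, 0.0, -0.3, -0.1]
[0.33, -0.33, -7.7, 0.0, -0.3, -0.1]
[1.82, -0.39, -8.16, 0.0, -0.3, -0.1]
[3.38, -0.44, -8.08, 0.0, -0.3, -0.1]
```

Call:
apply_moves --targets '[[[-1, -1.2, -0.05, -0.95, 0, -0.2, 0], [-1, -1.9, -0.1, -2.35, 0, -0.3, 0], [-1, -2.1, -0.16, -3.9, 0, -0.3, 0], [-1, -1.75, -0.21, -5.45, 0, -0.3, 0], [-1, -0.9, -0.27, -6.75, 0, -0.3, 0], [-1, 0.35, -0.33, -7.7, 0, -0.3, 0], [-1, 1.8, -0.39, -8.15, 0, -0.3, 0], [-1, 3.4, -0.44, -8.1, 0, -0.3, 0]]]'

```text
clock: 14.3
eef_pos: [597.7, -216.1, 126.8]
tcp_rot: [3.141, 0.001, 0.167]
contact_force: [-5.7, 2.3, 0.5]
opening: 0.241
```

```bash
python3 plan.py 19.07 80
python3 - <<'E'
from h import *
f=r.grab_frame("scene");save(f,"s6",(140,170,300,350),3.2)
E
```

```text
now th,r,y (np.float64(0.2087903263285265), np.float64(46.78165444847739), np.float64(-157.02452290635804)) F [-5.7  2.3  0.5] op 0.2408502082258871 clock 14.3
theta 19.058346247867284 yg -173.62175144257702
[0.71, -0.03, 0.4, 0.0, 0.0, -0.1]
[1.41, -0.06, 0.76, 0.0, 0.0, -0.1]
[2.04, -0.09, 1.23, 0.0, 0.0, -0.1]
[2.58, -0.12, 1.8, 0.0, 0.0, -0.1]
[3.0, -0.15, 2.46, 0.0, 0.0, -0.1]
[3.31, -0.17, 3.18, 0.0, 0.0, -0.1]
[3.49, -0.2, 3.95, 0.0, 0.0, -0.1]
[3.53, -0.23, 4.73, 0.0, 0.0, -0.1]
```

View pics/s6.png

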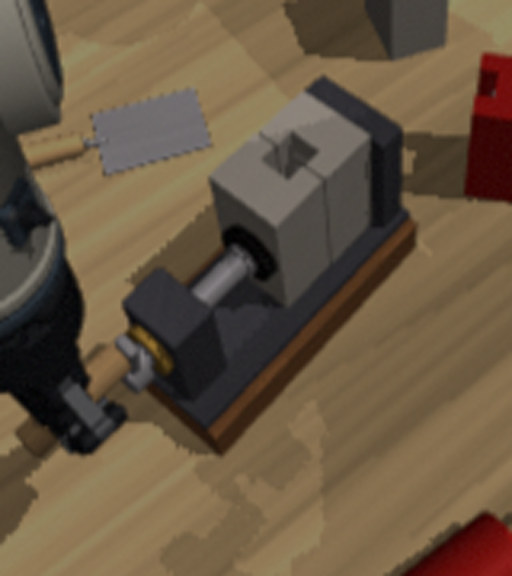

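The pad now touches the half. The two halves meet with only a hairline gap at (320,175), which agrees with the computed 2.7 mm remaining.

Call:
apply_moves --targets '[[[-1, 0.7, -0.03, 0.4, 0, 0, 0], [-1, 1.4, -0.06, 0.75, 0, 0, 0], [-1, 2.05, -0.1, 1.25, 0, 0, 0], [-1, 2.6, -0.12, 1.8, 0, 0, 0], [-1, 3, -0.15, 2.45, 0, 0, 0], [-1, 3.3, -0.17, 3.2, 0, 0, 0], [-1, 3.5, -0.2, 3.95, 0, 0, 0], [-1, 3.55, -0.23, 4.75, 0, 0, 0]]]'

```text
clock: 15.15
eef_pos: [631.7, -207.6, 76.7]
tcp_rot: [-3.141, 0.005, 0.168]
contact_force: [-13.8, -3.5, 5.0]
opening: 0.241
```

```bash
python3 plan.py 20.45 60
```

```text
now th,r,y (np.float64(1.666208280122891), np.float64(44.879452072180484), np.float64(-154.372914195781)) F [-13.8  -3.5   5. ] op 0.24077876676960164 clock 15.15
theta 20.51576420166165 yg -173.28969544697247
[-0.08, -0.02, 0.58, -0.0, 0.3, -0.1]
[-0.25, -0.04, 1.15, -0.0, 0.3, -0.1]
[-0.48, -0.06, 1.69, -0.0, 0.3, -0.1]
[-0.79, -0.08, 2.19, -0.0, 0.3, -0.1]
[-1.16, -0.1, 2.65, -0.0, 0.3, -0.1]
[-1.59, -0.12, 3.05, -0.0, 0.3, -0.1]
[-2.06, -0.14, 3.4, -0.0, 0.3, -0.1]
[-2.58, -0.16, 3.68, -0.0, 0.3, -0.1]
```

Call:
apply_moves --targets '[[[-1, -0.1, -0.02, 0.6, 0, 0.2, 0], [-1, -0.25, -0.04, 1.15, 0, 0.3, 0], [-1, -0.5, -0.06, 1.7, 0, 0.3, 0], [-1, -0.8, -0.08, 2.2, 0, 0.3, 0], [-1, -1.15, -0.1, 2.65, 0, 0.3, 0], [-1, -1.6, -0.12, 3.05, 0, 0.3, 0], [-1, -2.05, -0.14, 3.4, 0, 0.3, 0], [-1, -2.6, -0.16, 3.7, 0, 0.3, 0]]]'

```text
clock: 15.95
eef_pos: [606.2, -210.6, 41.3]
tcp_rot: [-3.141, -0.002, 0.168]
contact_force: [-5.5, 2.6, 22.8]
opening: 0.242
```

```bash
python3 plan.py 21.56 45
```

```text
now th,r,y (np.float64(2.6941707896240077), np.float64(43.98495241664981), np.float64(-153.02163800268485)) F [-5.5  2.6 22.8] op 0.2420826895086837 clock 15.95
theta 21.543726711162765 yg -173.57447240087885
[-0.36, -0.02, 0.26, -0.0, -0.1, -0.1]
[-0.79, -0.03, 0.39, -0.0, -0.1, -0.1]
[-1.22, -0.05, 0.48, -0.0, -0.1, -0.1]
[-1.66, -0.06, 0.52, -0.0, -0.1, -0.1]
[-2.1, -0.07, 0.53, -0.0, -0.1, -0.1]
[-2.54, -0.09, 0.49, -0.0, -0.1, -0.1]
[-2.97, -0.11, 0.4, -0.0, -0.1, -0.1]
[-3.4, -0.12, 0.27, -0.0, -0.1, -0.1]
```

Call:
apply_moves --targets '[[[-1, -0.4, -0.02, 0.15, 0, 0, 0], [-1, -0.8, -0.03, 0.3, 0, 0, 0], [-1, -1.2, -0.05, 0.38, 0, 0, 0], [-1, -1.65, -0.06, 0.43, 0, 0, 0], [-1, -2.1, -0.07, 0.43, 0, 0, 0], [-1, -2.55, -0.09, 0.4, 0, 0, 0], [-1, -3, -0.11, 0.3, 0, 0, 0], [-1, -3.3, -0.12, 0.2, 0, 0, 0]]]'

```text
clock: 16.75
eef_pos: [575.6, -214.8, 39.4]
tcp_rot: [3.141, -0.006, 0.167]
contact_force: [5.2, 2.4, -3.0]
opening: 0.241
```

Call:
apply_moves --targets '[[[-1, 0, 0, 0, 0, 0, 0], [-1, 0, 0, 0, 0, 0, 0]]]'

```text
clock: 16.95
eef_pos: [576.0, -214.8, 39.3]
tcp_rot: [3.141, -0.007, 0.167]
contact_force: [0.6, 1.0, 1.0]
opening: 0.242
```

```bash
python3 plan.py 22.3 10
```

```text
now th,r,y (np.float64(3.410965687806896), np.float64(43.29650103484619), np.float64(-152.0635330741747)) F [0.6 1.  1. ] op 0.24155918609777538 clock 16.95
theta 22.260521609345655 yg -173.75718198465728
[-0.14, -0.0, 0.14, 0.1, -0.4, -0.1]
[-0.23, -0.01, 0.11, 0.1, -0.4, -0.1]
[-0.33, -0.01, 0.07, 0.1, -0.4, -0.1]
[-0.42, -0.01, 0.04, 0.1, -0.4, -0.1]
[-0.51, -0.02, 0.0, 0.1, -0.4, -0.1]
[-0.6, -0.02, -0.03, 0.1, -0.4, -0.1]
[-0.69, -0.02, -0.07, 0.1, -0.4, -0.1]
[-0.78, -0.03, -0.11, 0.1, -0.4, -0.1]
```

Call:
apply_moves --targets '[[[-0.4, 0, 0, 0, 0, 0, 0], [-0.2, 0, 0, 0, 0, 0, 0], [0.1, 0, 0, 0, 0, 0, 0], [0.3, 0, 0, 0, 0, 0, 0], [0.3, 0, 0, 0, 0, 0, 0]]]'

```text
clock: 17.45
eef_pos: [576.0, -214.8, 39.2]
tcp_rot: [3.141, -0.007, 0.167]
contact_force: [-0.2, -0.6, -0.2]
opening: 0.652
```

Call:
apply_moves --targets '[[[0.3, 0, 0.2, -1, 0, 0, 0], [0.3, 0, 0.4, -3, 0, 0, 0], [0.3, 0, 0.6, -6, 0, 0, 0], [0.3, 0, 1, -10, 0, 0, 0], [0.3, 0, 2, -14, 0, 0, 0], [0.3, 0, 2, -18, 0, 0, 0], [0.3, 0, 2, -21, 0, 0, 0], [0.3, 0, 2, -21, 0, 0, 0]]]'

```text
clock: 18.25
eef_pos: [580.1, -235.7, 255.3]
tcp_rot: [3.136, -0.014, 0.167]
contact_force: [-0.1, 0.1, 0.1]
opening: 0.647
```

Run:
```python
from h import *
s=r.sense();print(s["clock"],s["eef_pos"],s["contact_force"])
f=r.grab_frame("wrist");pickle.dump((f,s),open("w7.pkl","wb"))
g=r.grab_frame("scene")
a=cv2.resize(f["pixels"][:260,120:400],None,fx=1.6,fy=1.6,interpolation=cv2.INTER_CUBIC)
b=cv2.resize(g["pixels"][170:335,145:285],None,fx=2.5,fy=2.5,interpolation=cv2.INTER_CUBIC)
c=np.zeros((416,800,3),np.uint8);c[:416,:448]=a;c[:412,450:800]=b
cv2.imwrite("pics/w7.png",c[:,:,::-1])
```

```text
18.25 [ 580.14073616 -235.74058527  255.30592375] [-0.08899875  0.08339004  0.12617021]
```

View pics/w7.png

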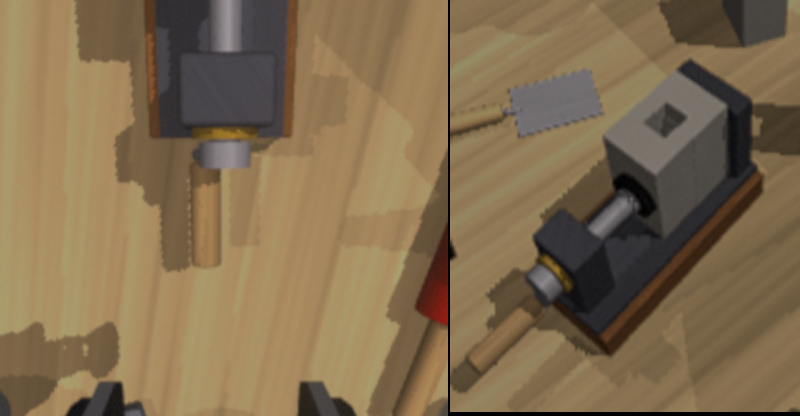

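The picture shows the halves closed with no seam gap, the held half against the jaw, and the handle near the bottom at (206,215). I'll check the screw's travel and the final handle angle numerically.

Run:
```python
from h import *
f,s=pickle.load(open("w7.pkl","rb"))
W=lambda U,V,z:C.inv().apply(onz(f,120+(U+.5)/1.6-.5,(V+.5)/1.6-.5,z,s)-bed).round(1)
print("hub",W(225,154,100),"free end",W(206,264,57),"root",W(206,166,57),"shaft",W(226,30,103),"block",W(228,90,130))
```

```text
hub [   0.4 -101.    55. ] free end [ -10.7 -177.1   12. ] root [ -10.4 -109.8   12. ] shaft [  0.3 -37.6  58. ] block [  0.4 -69.5  85. ]
```

```bash
python3 -c "
from rig import r
print(r.sign_off())"
```

```text
the job is handed in; nothing more can be done
None
```

The job is handed in. The matching half stands on the clamp's bed, hollow to hollow with the held half, and the crank is snugged and let go. I picked the middle-sized white half; the small and large ones were never touched.

- **Placing:** The picture after letting go showed the half upright, with side edges in line within about 1 mm and a gap of about 5 mm before pressing.
- **Cranking:** I turned the handle about 2.2 turns clockwise. It ended near 22.25 rad, about a quarter turn past the computed closing angle of 20.7 rad.
- **Last checks:** No seam shows between the halves, and the stack sits against the fixed jaw. The screw advanced about 22 mm, against 21.7 mm expected. That means about 2.4 mm of spring squeeze, or roughly 48 N. The gripper is clear, with no contact force on it, and the clock read about 18 s of the 72 allowed.
- **Not confirmed:** The pad force is worked out from the crank angle and the stated spring rate. The tightening was too small to feel clearly at the wrist. The pad picture put the starting pad distance at about 105 mm, against 109 mm from the crank angle. I put that down to picking the pad's edge, since the final closure matched.

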